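# Set the lever fixture and present the cast lever over it

## Robot

A 6-joint arm with a two-finger parallel gripper is mounted at the origin on a cart in front of the work surface, level with it; the furniture and walls round the work are solid. World frame = base frame: x ahead of the robot, y to its left, z up, the work surface at z = 0. Lengths are in m, angles in degrees, forces in N, time in s.
With the tool pointing down it reaches from about 0.4 to 0.825 m from the base axis. Payload 7 kg.
Tool frame: the origin (TCP) lies on the centre line of the jaws, within the pads' length; the fingertips stand 11 mm ahead of it and the grasp point (between the pads) lies 8 mm behind it; z points along the fingers, y is the line along which they close (so a half turn about z gives the same grasp; the last joint's range is limited). The gripper opens to 88 mm and grips with 3 to 60 N. Pads are 19 mm wide; open, the fingers measure 130 mm over their backs; the gripper's body (78 mm by 193 mm) begins 47 mm behind the grasp point.
Start: joints at [84.632, 20.546, 0.682, 0, -70.136, -16.507], TCP at [0.252, 0.626, 0.209] pointing down, gripper open.
Joint ranges: [-176.03, 176.03], [-82.01, 121.73], [-58.28, 71.71], [-173.87, 95.51], [-174.79, -0.11], [-173.66, 173.66]. Speed limits (degrees/s): [136.94, 136.94, 172.46, 180, 180, 180].

## Interface

Orientations are given as [roll, pitch, yaw] about the fixed x, y, z axes, in that order (R = Rz(yaw) Ry(pitch) Rx(roll)).
In Python, from plant import r, capture, camera_model, job gives the robot as it stands.
- The arm moves only by the tool drive_tool, never from a script. Its argument "increments" is a list that holds one entry, the list of rows, each a list of 5 numbers: the gripper's target within -1 to 1 (fully open at 1, half-way at 0, shut at -1), then the shift along the tool's x, y, z scaled (see below), then the turn about the tool's z scaled (see below). In form: [[[gripper, tx, ty, tz, roll], ...]]. A call has 1 to 5 rows; each row is the pose to reach, as a shift and turn from the pose commanded when the call began, along the tool's axes at that moment, turning the shorter way round; what a row does not reach only later rows make up. The controller multiplies each number of a shift by 120 mm and each number of a turn by 360 degrees. A row lasts 1/8 s, in which the tool goes at most 62.5 mm and 10.7 degrees, less where a joint would pass 70% of its speed; a pose out of reach is approached as far as the arm can. A call with a number of a shift or a turn outside -1 to 1 is refused whole. A call with a gripper value outside its range is refused whole. The fingers move at their own pace and stop on an object; "squeeze" is the grip in N (left out, the last holds). Time passes only in rows, so rows that repeat a pose let the fingers close. It gives the time, the measured TCP pose, the force, the opening and the grip force at its end, in the units of the state.
- r.get_state(): the state, without advancing time (a new reading comes with each control period).
- capture(name): name is "scene" or "top" or "wrist"; returns the picture (400x640x3 uint8, red, green, blue); there is no depth.
- camera_model(name): a dict with "camera_matrix" (3x3 intrinsics, pixels), "rvec" (rotation vector, rad) and "tvec" (3), from world to camera coordinates, as OpenCV has them. Camera axes: x right, y down, z forward; pixel columns grow to the right and rows downward; lengths in m; the calibration is good to about 2 mm. The wrist camera is an equidistant fisheye: a pixel r from the principal point sees the ray r / f radians off the axis. A picture is of the moment at which its call begins: read the wrist's pose just before it. camera_model takes no time and is no camera call; for the wrist camera it gives the pose at the moment of the call.
- job.close_job(): hands the job in; it is judged then, once.
The state is a dict: "time_s": time; "joints": joint angles; "qd": joint speeds; "joint_torque": joint torques, N m; "tcp_pos": TCP position; "eef_rot": TCP orientation; "contact_force": force on the tool from outside, world axes, zero at the start; "moment": the same for the moment, N m; "gripper_width": finger opening in m; "gripper_force": force on a finger pad.
Only numpy, scipy, OpenCV 4.12 (cv2) and the standard library are available. Lean on these libraries where they do the work, as an engineer would, in place of code of your own. Each camera call takes 0.05 s, during which the arm holds its last target. There are 200 camera calls.

## Task

First, with the lever still lying on the bench, slide the fixture's carriage by its black grip until its pointer stands at the engraved line. Then lift the cast lever by its arm at its balance point, which lies nearer the big hub, and hold it level and still about 5 cm above the fixture's pin tips, the hub's bore over the thick fixed pin and the small eye's bore over the carriage's thin pin. Do not let the lever touch the fixture, leave the box, the V-block and the gear alone, and finish while still holding the lever there.

Things in the scene. Friction and masses are not known exactly. Their poses are not given: they have to be found in the camera images.
- lever: grey cast lever, about 0.55 kg, lying flat. Origin: underside, on the big hub's axis; x along the arm to the small eye, z up. Hub 54 mm diameter, 36 high, bore 25; eye 32 mm diameter, 34 high, bore 13, axis at x = 160 mm. Straight arm 18 mm wide, parallel sides, from 12 to 30 mm above the underside, clear of the thicker roots for x = 32 to 137 mm. Hub and eye rest on the bench.
- lever_balance (a point): the lever's balance point: on the arm's centre line at half the arm's height, 55 mm from the hub's axis toward the small eye and 21 mm above the underside
- lever_eye (a point): axis of the lever's small eye at its underside, 160 mm from the hub's axis
- fixture: fixture fixed to the bench: steel plate 270 x 135 x 12 mm with a fixed round steel seat (52 mm diameter, top 45 mm above the bench) carrying the thick pin, and a carriage on a straight track. Origin: on the bench under the seat's axis; x along the track from seat to carriage, z up; the plate spans x = -50 to 220 mm, y = -90 to 45 mm
- seat_pin (a point): tip of the fixed thick pin (14 mm diameter, standing 15 mm out of the fixed seat), 60 mm above the bench
- rest_pin (a point): tip of the carriage's thin pin (8 mm diameter, standing 15 mm out of a 26 mm round rest), 60 mm above the bench; it moves with the carriage and lies on the fixture's x axis
- grip (a point): centre of the top of the carriage's black grip: an upright block 16 mm thick along the track, 22 mm wide across it, its top 64.5 mm above the bench and free from 25 mm above the bench up; it stands 55 mm to the fixture's -y side of the thin pin and moves with the carriage
- index_line (a point): a point on the engraved dark line, 3 mm wide, that crosses the base plate's surface (12 mm above the bench) on both sides of the track, 160 mm from the fixed pin's axis; this point is on the side of the grip, in the fixture's -y direction
- carriage (a joint): position of the carriage along its track in m: 0 is nearest the fixed seat (pins 90 mm apart), grows away from it, up to 0.100; its pointers, in line with the thin pin and the grip's middle, stand at the engraved line at 0.070 (pins 160 mm apart). It slides against about 2 N of friction and stays where it is left
- disc_box: bystander: closed grey box 72 x 92 x 36 mm on the bench, origin under its centre
- v_block_1: bystander: steel V-block 45 x 40 x 30 mm on the bench, origin under its centre
- spur_gear: bystander: small steel gear, 49 mm diameter, 21 mm high, on the bench, origin under its centre

How it is judged (in metres and radians):
On the way, in this order (a step that is already met when the one before it is completed fails the run):
1. the carriage has been slid to the engraved line, with the lever still lying on the bench (value of joint carriage between 0.065 and 0.075 m and height (world z) of lever below 0.008 m), for 0.3 s.
2. the lever is lifted clear of the bench, gripped at its balance point (height (world z) of each of lever, lever_eye above 0.03 m and contact force between the fingers and lever above 1 N and horizontal distance between the grasp point and lever_balance below 0.015 m), for 0.2 s.
At the end, for the whole second after the job is handed in: Carriage within 5 mm of the line; lever gripped within 15 mm of its balance point, still, level within 0.1 rad, underside 20 to 80 mm above the pin tips, hub within 12 mm of the fixed pin's axis and small eye within 15 mm of the carriage pin's, not touching the fixture (value of joint carriage between 0.065 and 0.075 m and height (world z) of lever between 0.08 and 0.14 m and height (world z) of lever_eye between 0.08 and 0.14 m and angle between lever's own z axis and vertical below 0.1 rad and horizontal distance between lever and seat_pin below 0.012 m and horizontal distance between lever_eye and rest_pin below 0.015 m and horizontal distance between the grasp point and lever_balance below 0.015 m and contact force between the fingers and lever above 1 N and contact force between lever and fixture below 0.1 N and linear speed of lever below 0.02 m/s and angular speed of lever below 0.15 rad/s); the arm keeps its last pose, push and grip.
It fails at once if the lever touches the fixture (contact force between lever and fixture above 0.5 N).
It fails at once if the box is moved more than 15 mm (distance of disc_box from where it was at the start of the episode above 0.015 m).
It fails at once if the V-block is moved more than 15 mm (distance of v_block_1 from where it was at the start of the episode above 0.015 m).
It fails at once if the gear is moved more than 15 mm (distance of spur_gear from where it was at the start of the episode above 0.015 m).
It also fails if it takes over 54 s, if anything falls off the work surface, if the arm or the gripper's body presses on something with over 40 N, if the wrist force passes 120 N, or if a joint passes its speed limit or range.

## Working session

There is one attempt and no reset: what is moved stays moved. The work goes in short steps, Python scripts to look and compute and a tool call to move; the robot and the scene stay as the last step left them, time stands still between calls to the robot, and variables do not carry over. Pictures are saved under pics/ and viewed, at most 10 in all, crops included, and the job is handed in when it is done.

Besides the shell and the picture viewer there is one more tool, called after "Call:" as name([rows], argument=value, ...), one row to a line, values as JSON. drive_tool: Moves the arm, as the interface text tells. Its arguments: {"type":"object","properties":{"increments":{"type":"array"},"squeeze":{"type":"number"}},"required":["increments"]}

```bash
mkdir -p pics; python3 - <<'E'
from plant import r,capture,camera_model
import cv2,numpy as np
s=r.get_state();print({k:np.round(s[k],3) for k in s})
for n in("top","scene"):
    m=camera_model(n);print(n,{k:np.round(np.array(v),4).tolist() for k,v in m.items() if not isinstance(v,str)})
    cv2.imwrite(f"pics/{n}0.png",capture(n)[:,:,::-1])
E
```

```text
{'time_s': np.float64(0.0), 'joints': array([ 8.4631e+01,  2.0589e+01,  6.3200e-01, -2.1000e-02, -7.0133e+01,
       -1.6506e+01]), 'qd': array([ 0.034,  0.035, -0.036,  0.009,  0.028,  0.089]), 'joint_torque': array([-2.0000e-03, -5.8272e+01,  2.9306e+01,  6.9980e+00,  7.0000e-03,
       -0.0000e+00]), 'tcp_pos': array([0.251, 0.626, 0.208]), 'eef_rot': array([ 1.79908e+02, -7.00000e-03, -2.18820e+01]), 'contact_force': array([-0.06 , -0.489, -0.536]), 'moment': array([-0.001,  0.01 ,  0.001]), 'gripper_force': np.float64(0.0), 'gripper_width': np.float64(0.087)}
top {'camera_matrix': [[362.7148, 0.0, 321.9998], [0.0, 362.7148, 194.3069], [0.0, 0.0, 1.0]], 'rvec': [2.1927, -2.1367, 0.1106], 'tvec': [-0.0629, 0.5702, 1.1041]}
scene {'camera_matrix': [[506.8669, 0.0, 323.3038], [0.0, 506.8669, 197.1084], [0.0, 0.0, 1.0]], 'rvec': [2.2877, -0.8784, 0.3497], 'tvec': [-0.4288, 0.2979, 1.4256]}
```

View pics/top0.png

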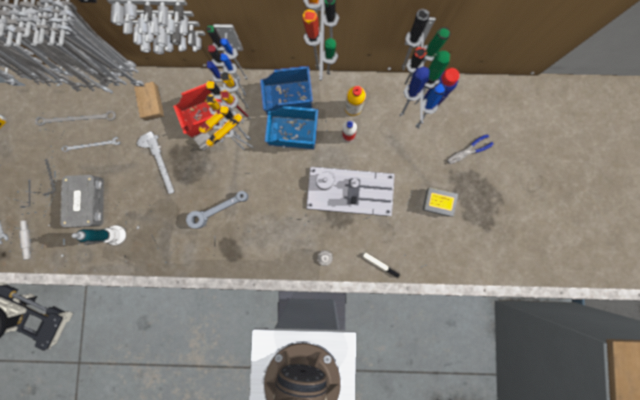

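View pics/scene0.png

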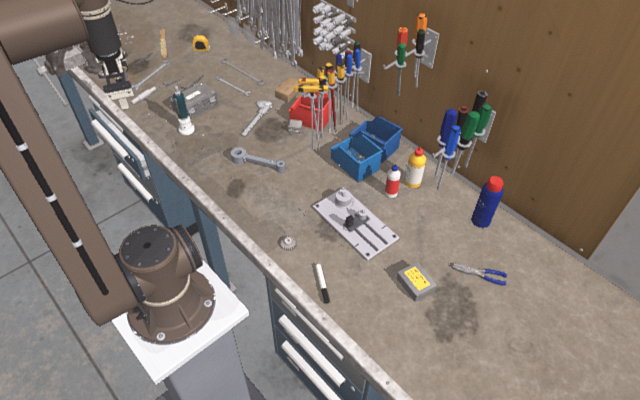

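Top view: lever hub at about (196,218) and eye at (241,196). The fixture seat is near (325,178), with the carriage near (352,190). Next I'll enlarge these areas.

```bash
python3 - <<'E'
import cv2,numpy as np
t=cv2.imread("pics/top0.png")
a=cv2.resize(t[160:220,300:400],None,fx=8,fy=8,interpolation=cv2.INTER_CUBIC)[:480]
b=cv2.resize(t[180:240,175:275],None,fx=8,fy=8,interpolation=cv2.INTER_CUBIC)
cv2.imwrite("pics/a.png",a)
cv2.imwrite("pics/b.png",b)
E
```

```text
(no output)
```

View pics/a.png

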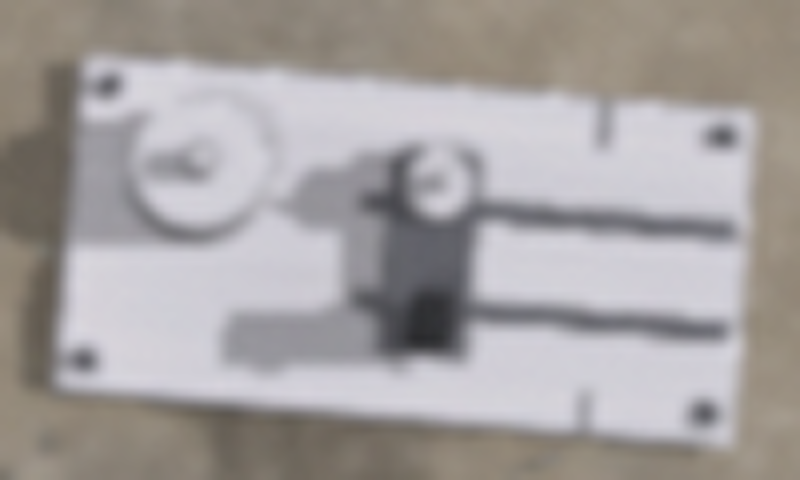

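View pics/b.png

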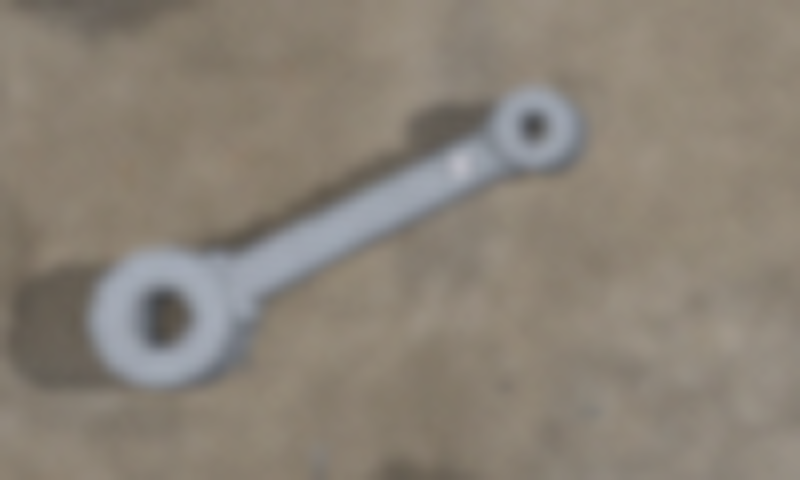

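The plate corners in crop a are (80,55), (757,107), (737,447) and (57,387). The seat top is at (203,165), the rest top at (438,185) and the grip at (428,320). In crop b the hub top is at (162,317) and the eye top at (537,127).

```bash
cat > h.py <<'E'
import cv2,numpy as np
def ray(m,uv,z):
    K=np.array(m["camera_matrix"],float);R,_=cv2.Rodrigues(np.array(m["rvec"],float));t=np.array(m["tvec"],float).ravel()
    c=-R.T@t;d=R.T@np.linalg.inv(K)@[uv[0],uv[1],1.]
    return c+d*(z-c[2])/d[2]
def fit2d(A,B): # B=R A+t
    A=np.array(A);B=np.array(B);a=A-A.mean(0);b=B-B.mean(0)
    th=np.arctan2((a[:,0]*b[:,1]-a[:,1]*b[:,0]).sum(),(a*b).sum())
    R=np.array([[np.cos(th),-np.sin(th)],[np.sin(th),np.cos(th)]]);t=B.mean(0)-R@A.mean(0)
    return R,t,np.degrees(th),B-A@R.T-t
E
python3 - <<'E'
from h import *
from plant import camera_model
m=camera_model("top")
f=lambda u,v,o,z:ray(m,((u+.5)/8-.5+o[0],(v+.5)/8-.5+o[1]),z)[:2]
oa=(300,160);ob=(175,180)
P=[(-.05,.045),(.22,.045),(.22,-.09),(-.05,-.09),(0,0)]
W=[f(u,v,oa,z) for u,v,z in[(80,55,.012),(757,107,.012),(737,447,.012),(57,387,.012),(203,165,.045)]]
R,t,th,e=fit2d(P,W);print("fix",t,th);print(e)
for n,u,v,z in[("rest",438,185,.045),("grip",428,320,.0645),("line-",585,412,.012),("line+",604,124,.012)]:
    w=f(u,v,oa,z);print(n,w,R.T@(w-t))
h=f(162,317,ob,.036);y=f(537,127,ob,.034);d=y-h
print("hub",h,"eye",y,np.linalg.norm(d),np.degrees(np.arctan2(d[1],d[0])),"bal",h+d*.055/np.linalg.norm(d))
E
```

```text
fix [ 0.61486928 -0.0548943 ] -93.13636355237628
[[-2.18677752e-04  1.62985285e-03]
 [ 4.05185691e-04  1.88781970e-04]
 [-7.92239899e-04  1.48109877e-05]
 [ 1.20048633e-03 -6.10576663e-04]
 [-5.94754368e-04 -1.22286915e-03]]
rest [ 0.60879244 -0.14723097] [ 0.09253084 -0.00101576]
grip [ 0.55440015 -0.14267671] [ 0.09095934 -0.05557575]
line- [ 0.5244444  -0.20953937] [ 0.1593608  -0.08182841]
line+ [ 0.63973632 -0.21582868] [0.15933279 0.03363492]
hub [0.4835524  0.34295617] eye [0.56123049 0.20210962] 0.16084662234370217 -61.12288389226508 bal [0.5101137 0.294795 ]
```

Call:
drive_tool([
  [[1,0,0,0,-0.052],[1,0,0,0,-0.052],[1,0,0,0,-0.052]],
])

```text
time_s: 0.48
tcp_pos: [0.2514, 0.6261, 0.2087]
eef_rot: [180.0, 0.0, -3.2]
contact_force: [0.4, -0.2, 0.5]
gripper_width: 0.0875
gripper_force: 0.0
```

Call:
drive_tool([
  [[1,0.2,0.45,0,0],[1,0.41,0.9,0,0],[1,0.41,0.9,0,0]],
])

```text
time_s: 0.85
tcp_pos: [0.2957, 0.5125, 0.2098]
eef_rot: [180.0, 0.0, -3.5]
contact_force: [-0.8, 1.2, 0.0]
gripper_width: 0.0877
gripper_force: 0.0
```

Call:
drive_tool([
  [[1,0.2,0.45,0,0],[1,0.41,0.9,0,0],[1,0.41,0.9,0,0]],
])

```text
time_s: 1.23
tcp_pos: [0.3386, 0.4027, 0.2096]
eef_rot: [-180.0, 0.0, -3.5]
contact_force: [-0.3, 0.9, 0.0]
gripper_width: 0.0876
gripper_force: 0.0
```

Call:
drive_tool([
  [[1,0.2,0.45,0,0],[1,0.41,0.9,0,0],[1,0.41,0.9,0,0]],
])

```text
time_s: 1.6
tcp_pos: [0.3817, 0.2927, 0.2094]
eef_rot: [-180.0, -0.0, -3.5]
contact_force: [-0.1, 1.4, -0.3]
gripper_width: 0.0878
gripper_force: 0.0
```

Call:
drive_tool([
  [[1,0.2,0.45,0,0],[1,0.41,0.9,0,0],[1,0.41,0.9,0,0]],
])

```text
time_s: 1.98
tcp_pos: [0.4252, 0.1825, 0.2092]
eef_rot: [180.0, -0.0, -3.5]
contact_force: [-0.3, 0.7, -0.7]
gripper_width: 0.0875
gripper_force: 0.0
```

Call:
drive_tool([
  [[1,0.2,0.45,0,0],[1,0.41,0.9,0,0],[1,0.41,0.9,0,0]],
])

```text
time_s: 2.35
tcp_pos: [0.4686, 0.0722, 0.2089]
eef_rot: [180.0, 0.0, -3.5]
contact_force: [0.1, 0.8, -0.2]
gripper_width: 0.0876
gripper_force: 0.0
```

Call:
drive_tool([
  [[1,0.2,0.45,0,0],[1,0.41,0.9,0,0],[1,0.41,0.9,0,0],[1,0.41,0.9,0,0]],
])

```text
time_s: 2.85
tcp_pos: [0.5109, -0.0357, 0.2088]
eef_rot: [-180.0, 0.0, -3.2]
contact_force: [0.1, -0.4, -0.4]
gripper_width: 0.0875
gripper_force: 0.0
```

```bash
python3 - <<'E'
from plant import r,capture,camera_model
import cv2,numpy as np
s=r.get_state();print(s["tcp_pos"],s["eef_rot"],s["joints"],s["time_s"])
m=camera_model("wrist");print({k:np.round(np.array(v),4).tolist() for k,v in m.items() if not isinstance(v,str)})
cv2.imwrite("pics/w1.png",capture("wrist")[:,:,::-1])
E
```

```text
[ 0.51091896 -0.03566806  0.20879563] [-1.79998075e+02  3.05708330e-02 -3.19387289e+00] [ 1.79887059e+01  5.14446934e+00 -1.95519792e+01 -1.41313100e-02
 -6.53313618e+01  6.88233218e+01] 2.85
{'camera_matrix': [[309.7069, 0.0, 316.8943], [0.0, 309.7069, 197.2411], [0.0, 0.0, 1.0]], 'rvec': [-2.0061, 2.1229, 0.3176], 'tvec': [-0.0072, 0.4531, 0.5398]}
```

View pics/w1.png

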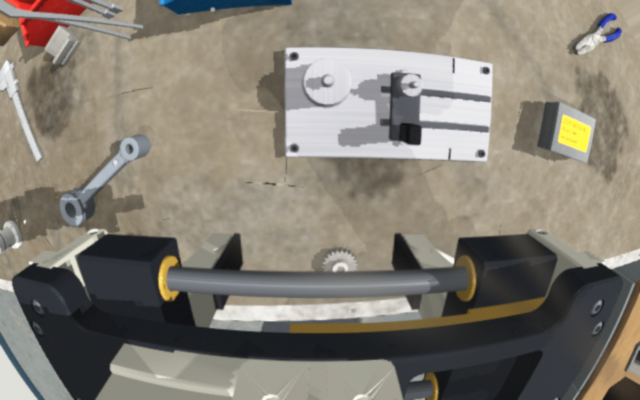

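The wrist view shows the fixture clear, with the grip at (409,133), the rest pin at (410,82) and the index line near (453,65) and (449,153). Next I'll grip the black block.

Call:
drive_tool([
  [[1,0.2,0.44,0,0],[1,0.417,0.876,0,0],[1,0.417,0.876,0,0],[1,0.417,0.876,0,0]],
])

```text
time_s: 3.4
tcp_pos: [0.5548, -0.1431, 0.209]
eef_rot: [-180.0, 0.0, -3.1]
contact_force: [-0.8, 0.4, 0.2]
gripper_width: 0.0874
gripper_force: 0.0
```

Call:
drive_tool([
  [[1,0,0,0.4,0],[1,0,0,0.7,0],[1,0,0,0.9,0],[1,0,0,0.9,0],[1,0,0,0.9,0]],
])

```text
time_s: 4.03
tcp_pos: [0.5556, -0.1435, 0.1026]
eef_rot: [180.0, -0.1, -3.0]
contact_force: [1.5, 0.2, 1.2]
gripper_width: 0.0876
gripper_force: 0.0
```

```bash
python3 - <<'E'
from plant import r,capture,camera_model
import cv2,numpy as np
s=r.get_state();print(s["tcp_pos"],s["eef_rot"],s["time_s"])
m=camera_model("wrist");K=np.array(m["camera_matrix"])
for P in[(.5550,-.1433,.0645),(.6149,-.0549,.06)]:
    R,_=cv2.Rodrigues(np.array(m["rvec"],float));print(cv2.fisheye.projectPoints(np.array([[P]]),np.array(m["rvec"],float),np.array(m["tvec"],float),K,np.zeros(4))[0].ravel())
cv2.imwrite("pics/w2.png",capture("wrist")[:,:,::-1])
E
```

```text
[ 0.55564249 -0.14352574  0.10261801] [ 1.79994000e+02 -1.05740876e-01 -3.04465775e+00] 4.025
[315.99883085 216.333483  ]
[192.80392687 143.42501755]
```

View pics/w2.png

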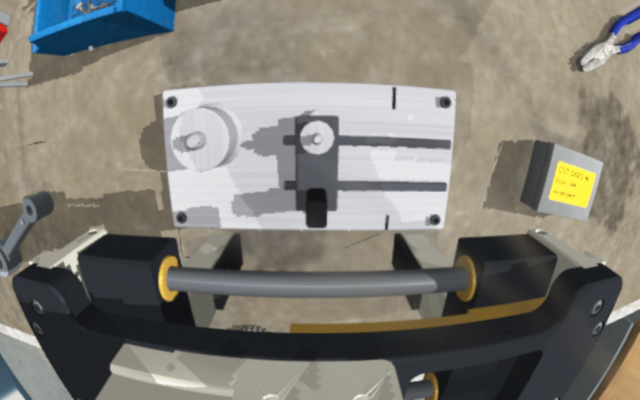

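The picture shows the grip at about (316,215) and the thick pin tip at (195,141). Both match the projected positions, so I can descend and close.

Call:
drive_tool([
  [[1,0,0,0.2,0],[1,0,0,0.36,0],[1,0,0,0.46,0],[1,0,0,0.46,0],[1,0,0,0.46,0]],
])

```text
time_s: 4.7
tcp_pos: [0.5555, -0.1446, 0.0469]
eef_rot: [180.0, -0.1, -3.1]
contact_force: [0.1, 0.3, -0.9]
gripper_width: 0.0878
gripper_force: 0.0
```

Call:
drive_tool([
  [[-1,0,0,0,0],[-1,0,0,0,0],[-1,0,0,0,0],[-1,0,0,0,0],[-1,0,0,0,0]],
], squeeze=15)

```text
time_s: 5.32
tcp_pos: [0.5548, -0.1446, 0.046]
eef_rot: [180.0, -0.0, -3.2]
contact_force: [0.3, 0.1, -0.0]
gripper_width: 0.0432
gripper_force: 0.0
```

Call:
drive_tool([
  [[-1,0,0,0,0],[-1,0,0,0,0],[-1,0,0,0,0],[-1,0,0,0,0],[-1,0,0,0,0]],
])

```text
time_s: 5.95
tcp_pos: [0.5547, -0.1445, 0.0459]
eef_rot: [-180.0, 0.0, -3.2]
contact_force: [0.2, 1.5, -0.4]
gripper_width: 0.0149
gripper_force: 15.0
```

Call:
drive_tool([
  [[-1,0,0.14,0,0],[-1,0,0.28,0,0],[-1,0,0.42,0,0],[-1,0,0.56,0,0],[-1,0,0.56,0,0]],
])

```text
time_s: 6.58
tcp_pos: [0.5506, -0.2137, 0.0459]
eef_rot: [180.0, 0.0, -3.3]
contact_force: [-2.2, -2.2, 0.6]
gripper_width: 0.0148
gripper_force: 15.0
```

Call:
drive_tool([
  [[-1,0,0,0,0],[-1,0,0,0,0]],
])

```text
time_s: 6.82
tcp_pos: [0.5508, -0.2117, 0.0459]
eef_rot: [180.0, 0.0, -3.1]
contact_force: [-1.8, -2.3, 0.9]
gripper_width: 0.0149
gripper_force: 15.0
```

```bash
python3 - <<'E'
from plant import r,capture,camera_model
import cv2,numpy as np
s=r.get_state();p=s["tcp_pos"];print(p,s["eef_rot"],s["time_s"])
a=np.radians(-93.14);d=np.array(p[:2])-[.61487,-.05489];print("xf",d@[np.cos(a),np.sin(a)],"yf",d@[-np.sin(a),np.cos(a)])
m=camera_model("wrist");im=capture("wrist")[:,:,::-1]
cv2.imwrite("pics/w3.png",cv2.resize(im[40:280,150:450],None,fx=2.5,fy=2.5,interpolation=cv2.INTER_CUBIC))
cv2.imwrite("pics/w3full.png",im)
E
```

```text
[ 0.55078871 -0.21167556  0.04594114] [ 1.79986906e+02  2.78748175e-02 -3.14296561e+00] 6.825
xf 0.16006028717208337 yf -0.055397014588913926
```

View pics/w3.png

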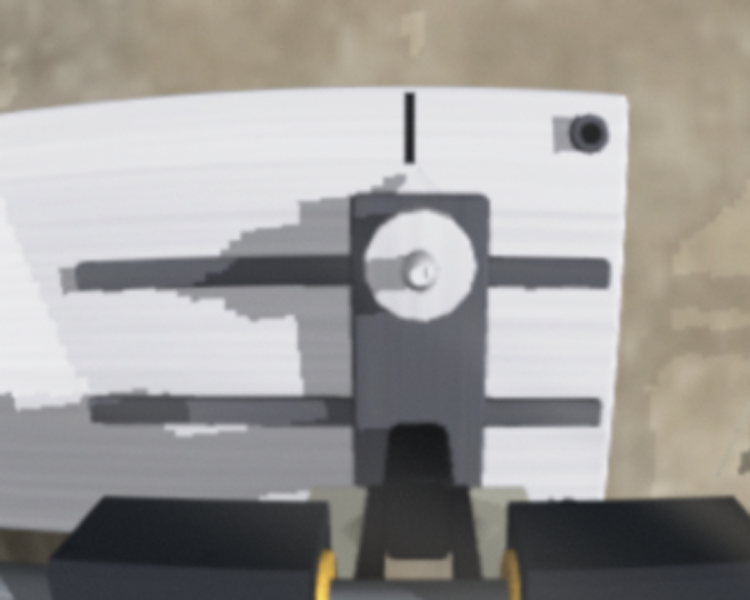

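```bash
cat >> h.py <<'E'
def fray(m,uv,z):
    K=np.array(m["camera_matrix"],float);R,_=cv2.Rodrigues(np.array(m["rvec"],float));t=np.array(m["tvec"],float).ravel()
    n=cv2.fisheye.undistortPoints(np.array([[uv]],float),K,np.zeros(4)).ravel()
    c=-R.T@t;d=R.T@[n[0],n[1],1.];return c+d*(z-c[2])/d[2]
E
python3 - <<'E'
from h import *
from plant import camera_model
m=camera_model("wrist")
a=np.radians(-93.14);X=np.array([np.cos(a),np.sin(a)]);Y=np.array([-np.sin(a),np.cos(a)])
for n,u,v,z in[("line",410,128,.012),("line",410,160,.012),("pin",421,270,.06),("rest",420,265,.045),("ptr",418,168,.016),("carL",352,240,.02),("carR",488,240,.02)]:
    w=fray(m,((u+.5)/2.5-.5+150,(v+.5)/2.5-.5+40),z)[:2];d=w-[.61487,-.05489];print(n,w,d@X,d@Y)
E
```

```text
line [ 0.63946499 -0.21481997] 0.15834264510845858 0.033318378307949544
line [ 0.63084718 -0.2143335 ] 0.1583289626792182 0.02468685758136515
pin [ 0.60752199 -0.21577999] 0.16105093042753313 0.0014759192963648522
rest [ 0.60661897 -0.21556245] 0.1608831869718449 0.0005623349195160453
ptr [ 0.62859556 -0.21633429] 0.1604500754022414 0.02254821179866073
carL [ 0.61096855 -0.19821151] 0.14332004750831365 0.003954975692723264
carR [ 0.60902161 -0.23343164] 0.17859394219001948 0.003940172216431365
```

The line sits at 410 in the crop and the carriage centre at about 419. The carriage is about 2 mm too far, so I'll nudge it back, release and rise.

Call:
drive_tool([
  [[-1,0,-0.018,0,0],[-1,0,-0.018,0,0],[-1,0,-0.018,0,0],[-1,0,-0.018,0,0]],
])

```text
time_s: 7.38
tcp_pos: [0.551, -0.2092, 0.0459]
eef_rot: [-180.0, 0.0, -3.2]
contact_force: [-3.0, 2.0, 2.2]
gripper_width: 0.0153
gripper_force: 15.0
```

Call:
drive_tool([
  [[0.2,0,0,0,0],[0.2,0,0,0,0],[0.2,0,0,0,0],[0.2,0,0,0,0],[0.2,0,0,0,0]],
])

```text
time_s: 8.0
tcp_pos: [0.5513, -0.2096, 0.046]
eef_rot: [180.0, -0.0, -3.2]
contact_force: [0.1, -0.2, 0.2]
gripper_width: 0.0517
gripper_force: 0.0
```

Call:
drive_tool([
  [[1,0,0,-0.3,0],[1,0,0,-0.7,0],[1,0,0,-1,0],[1,0,0,-1,0],[1,0,0,-1,0]],
])

```text
time_s: 8.62
tcp_pos: [0.5508, -0.2094, 0.1656]
eef_rot: [-180.0, 0.0, -3.2]
contact_force: [-0.4, -0.4, -0.4]
gripper_width: 0.0871
gripper_force: 0.0
```

Call:
drive_tool([
  [[1,0,-0.3,-0.3,0],[1,0,-0.5,-0.3,0],[1,0,-0.5,-0.3,0],[1,0,-0.5,-0.3,0],[1,0,-0.5,-0.3,0]],
])

```text
time_s: 9.25
tcp_pos: [0.5541, -0.1502, 0.2011]
eef_rot: [180.0, 0.1, -3.2]
contact_force: [-0.7, -0.2, 0.2]
gripper_width: 0.0875
gripper_force: 0.0
```

```bash
python3 - <<'E'
from plant import r,capture,camera_model
import cv2,numpy as np,pickle
s=r.get_state();print(s["tcp_pos"],s["eef_rot"],s["time_s"])
m=camera_model("wrist");im=capture("wrist")[:,:,::-1];pickle.dump(m,open("m4.pkl","wb"))
cv2.imwrite("pics/w4full.png",im)
cv2.imwrite("pics/w4.png",cv2.resize(im[50:230,200:450],None,fx=3.2,fy=3.2,interpolation=cv2.INTER_CUBIC))
E
```

```text
[ 0.55408758 -0.15024036  0.20113769] [ 1.79989561e+02  8.25989361e-02 -3.19493319e+00] 9.25
```

View pics/w4.png

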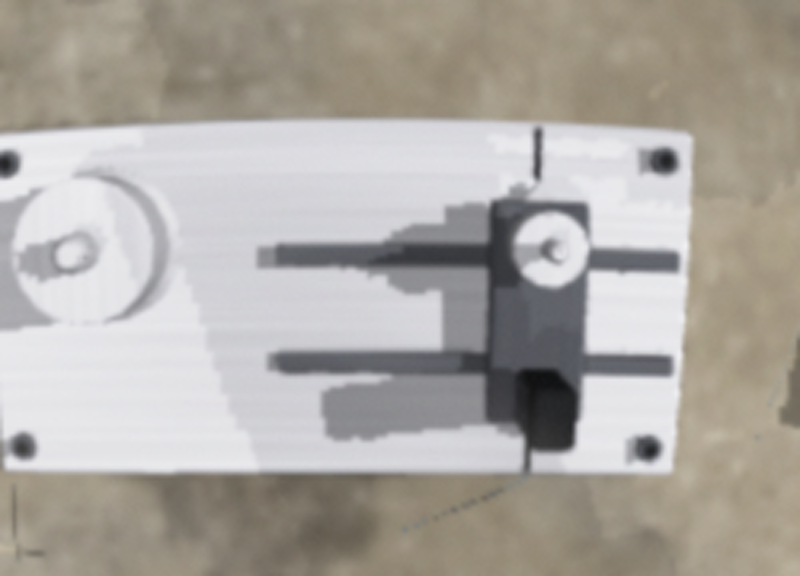

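The crop shows the seat top disc near (84,250), the thick pin tip (72,250), the rest disc (551,250), and the index line at (538,153) and (528,460).

```bash
python3 - <<'E'
from h import *
import pickle
m=pickle.load(open("m4.pkl","rb"))
a=np.radians(-93.14);X=np.array([np.cos(a),np.sin(a)]);Y=np.array([-np.sin(a),np.cos(a)])
for n,u,v,z in[("line+",538,153,.012),("line-",528,460,.012),("seat",84,250,.045),("seatpin",73,248,.06),("rest",551,249,.045),("restpin",557,250,.06),("grip",550,408,.0645),("TR",692,133,.012),("BR",672,472,.012),("carL",490,240,.022),("carR",588,240,.022)]:
    w=fray(m,((u+.5)/3.2-.5+200,(v+.5)/3.2-.5+50),z)[:2];d=w-[.61487,-.05489];print(n,w.round(4),(d@X).round(4),(d@Y).round(4))
E
```

```text
line+ [ 0.6396 -0.215 ] 0.1585 0.0335
line- [ 0.5232 -0.208 ] 0.1579 -0.0831
seat [ 0.6166 -0.0548] -0.0002 0.0017
seatpin [ 0.6184 -0.0556] 0.0005 0.0035
rest [ 0.6065 -0.2128] 0.1581 0.0003
restpin [ 0.6074 -0.2121] 0.1574 0.0011
grip [ 0.5563 -0.208 ] 0.156 -0.0501
TR [ 0.6469 -0.2742] 0.2173 0.044
BR [ 0.515  -0.2663] 0.2165 -0.0881
carL [ 0.6087 -0.1948] 0.14 0.0015
carR [ 0.6076 -0.2305] 0.1757 0.0024
```

The carriage is on the line to within 0.5 mm. Next is the lever.

Call:
drive_tool([
  [[1,-0.07,-0.46,0,0],[1,-0.143,-0.92,0,0],[1,-0.143,-0.92,0,0]],
])

```text
time_s: 9.68
tcp_pos: [0.5433, -0.0361, 0.202]
eef_rot: [-180.0, -0.0, -3.0]
contact_force: [0.9, -0.7, 0.1]
gripper_width: 0.0877
gripper_force: 0.0
```

Call:
drive_tool([
  [[1,-0.07,-0.46,0,0],[1,-0.143,-0.92,0,0],[1,-0.143,-0.92,0,0]],
])

```text
time_s: 10.05
tcp_pos: [0.5324, 0.0748, 0.2018]
eef_rot: [-180.0, -0.0, -3.0]
contact_force: [-0.2, -0.3, 0.2]
gripper_width: 0.0878
gripper_force: 0.0
```

Call:
drive_tool([
  [[1,-0.07,-0.46,0,0],[1,-0.143,-0.92,0,0],[1,-0.143,-0.92,0,0]],
])

```text
time_s: 10.42
tcp_pos: [0.5216, 0.1855, 0.2016]
eef_rot: [180.0, 0.0, -3.0]
contact_force: [-1.1, -0.4, 0.2]
gripper_width: 0.0875
gripper_force: 0.0
```

Call:
drive_tool([
  [[1,-0.07,-0.46,0,0.02],[1,-0.143,-0.92,0,0.04],[1,-0.143,-0.92,0,0.06],[1,-0.143,-0.92,0,0.08],[1,-0.143,-0.92,0,0.08]],
])

```text
time_s: 11.05
tcp_pos: [0.5109, 0.2936, 0.2017]
eef_rot: [180.0, 0.0, -32.0]
contact_force: [-0.2, -0.1, -0.3]
gripper_width: 0.0878
gripper_force: 0.0
```

Call:
drive_tool([
  [[1,0,0,0,0.025],[1,0,0,0,0.05],[1,0,0,0,0.081],[1,0,0,0,0.081],[1,0,0,0,0.081]],
])

```text
time_s: 11.68
tcp_pos: [0.5106, 0.2944, 0.202]
eef_rot: [-180.0, -0.0, -60.9]
contact_force: [0.0, 0.1, -0.1]
gripper_width: 0.0876
gripper_force: 0.0
```

```bash
python3 - <<'E'
from plant import r,capture,camera_model
import cv2,numpy as np,pickle
s=r.get_state();print(s["tcp_pos"],s["eef_rot"],s["joints"],s["time_s"])
m=camera_model("wrist");im=capture("wrist")[:,:,::-1];pickle.dump(m,open("m5.pkl","wb"))
cv2.imwrite("pics/w5.png",im)
E
```

```text
[0.51058041 0.29443516 0.20197079] [-1.79998350e+02 -3.64230692e-03 -6.08599310e+01] [ 4.89644685e+01  1.28234373e+01 -1.10999771e+01  4.36065482e-03
 -6.60762687e+01 -1.98261677e+01] 11.675
```

View pics/w5.png

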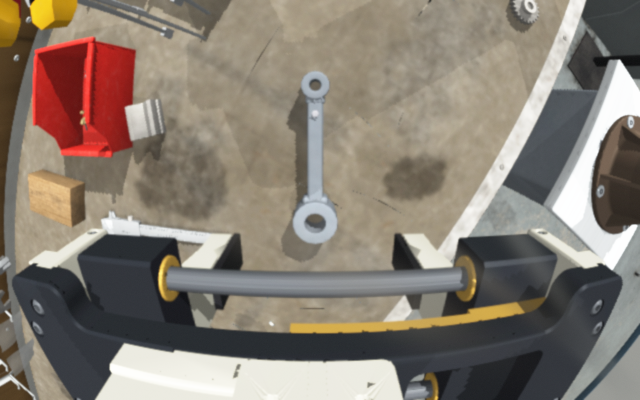

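Lever in view with its eye at (316,83) and hub at (315,222). The area around the arm is clear.

```bash
python3 - <<'E'
from h import *
import pickle
m=pickle.load(open("m5.pkl","rb"))
h=fray(m,(315,222),.036)[:2];y=fray(m,(316,83.5),.034)[:2];d=y-h;L=np.linalg.norm(d)
print(h,y,L,np.degrees(np.arctan2(d[1],d[0])),h+d/L*.055)
E
```

```text
[0.48531791 0.34348095] [0.56150908 0.20393377] 0.1589921671153153 -61.36596191877502 [0.51167465 0.29520753]
```

Call:
drive_tool([
  [[1,0,0,0.4,0],[1,0,0,0.8,0],[1,0,0,1,0],[1,0,0,1,0]],
])

```text
time_s: 12.22
tcp_pos: [0.5093, 0.2939, 0.0801]
eef_rot: [179.8, -0.1, -61.0]
contact_force: [-0.4, 0.5, 1.1]
gripper_width: 0.0877
gripper_force: 0.0
```

Call:
drive_tool([
  [[1,0,0,0.25,0],[1,0,0,0.45,0],[1,0,0,0.55,0],[1,0,0,0.55,0],[1,0,0,0.55,0]],
])

```text
time_s: 12.85
tcp_pos: [0.511, 0.2957, 0.0173]
eef_rot: [-179.9, 0.0, -61.1]
contact_force: [-0.6, 0.6, 0.2]
gripper_width: 0.0878
gripper_force: 0.0
```

Call:
drive_tool([
  [[-1,0,0,0,0],[-1,0,0,0,0],[-1,0,0,0,0],[-1,0,0,0,0],[-1,0,0,0,0]],
], squeeze=45)

```text
time_s: 13.48
tcp_pos: [0.5102, 0.295, 0.0159]
eef_rot: [180.0, -0.0, -61.1]
contact_force: [0.7, 0.7, -0.2]
gripper_width: 0.0428
gripper_force: 0.0
```

Call:
drive_tool([
  [[-1,0,0,0,0],[-1,0,0,0,0],[-1,0,0,0,0],[-1,0,0,0,0],[-1,0,0,0,0]],
])

```text
time_s: 14.1
tcp_pos: [0.5103, 0.295, 0.0159]
eef_rot: [180.0, -0.0, -61.1]
contact_force: [-0.5, 1.0, 0.4]
gripper_width: 0.0007
gripper_force: 0.0
```

The gripper shut on nothing, so I need to look at why.

```bash
python3 - <<'E'
from plant import r,capture,camera_model
import cv2,numpy as np,pickle
s=r.get_state();print({k:np.round(s[k],3) for k in s})
m=camera_model("wrist");w=capture("wrist")[:,:,::-1];pickle.dump(m,open("m6.pkl","wb"))
sc=capture("scene")[:,:,::-1];t=capture("top")[:,:,::-1]
cv2.imwrite("pics/w6.png",w);cv2.imwrite("pics/s6.png",sc);cv2.imwrite("pics/t6.png",t)
a=cv2.resize(t[160:260,150:290],(400,286),interpolation=cv2.INTER_CUBIC)
b=cv2.resize(sc[100:220,180:340],(400,300),interpolation=cv2.INTER_CUBIC)[:286]
c=cv2.resize(w,(480,300))
o=np.zeros((590,800,3),np.uint8);o[:286,:400]=a;o[:286,400:]=b;o[288:588,:480]=c
d=cv2.resize(w[180:330,220:420],(320,240));o[288:528,480:]=d
cv2.imwrite("pics/c6.png",o)
E
```

```text
{'time_s': np.float64(14.1), 'joints': array([ 4.9028e+01,  2.3597e+01, -2.3342e+01,  1.0000e-03, -4.3064e+01,
       -2.0144e+01]), 'qd': array([-0.072, -0.094,  0.021,  0.039, -0.007,  0.078]), 'joint_torque': array([ 1.0000e-03, -5.4251e+01,  2.1288e+01,  5.0830e+00,  7.0000e-03,
       -0.0000e+00]), 'tcp_pos': array([0.51 , 0.295, 0.016]), 'eef_rot': array([ 1.79997e+02, -2.00000e-03, -6.11150e+01]), 'contact_force': array([-0.529,  0.992,  0.423]), 'moment': array([ 0.019,  0.006, -0.049]), 'gripper_force': np.float64(0.0), 'gripper_width': np.float64(0.001)}
```

View pics/c6.png

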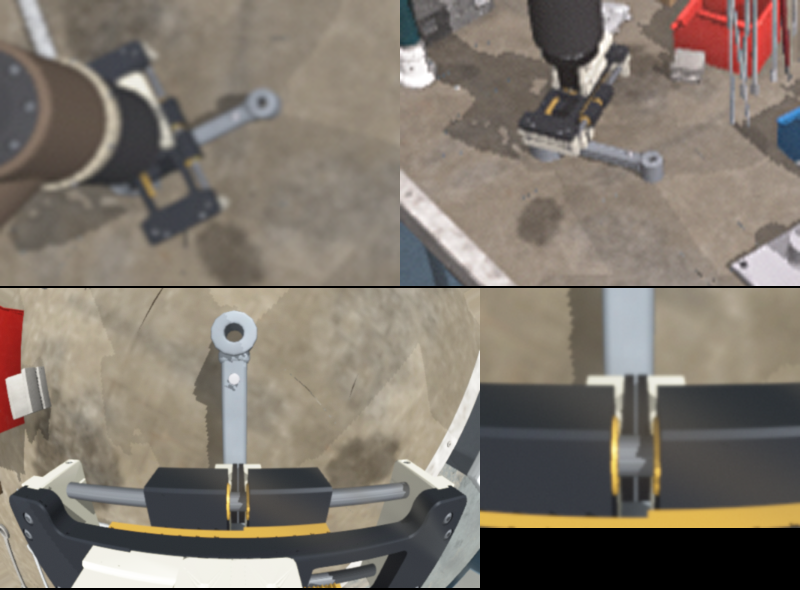

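The lever hasn't moved: its eye is still near (242,196) in the top view. The fingers look shut directly over the arm. I'll let a little time pass and re-read the state.

Call:
drive_tool([
  [[-1,0,0,0,0],[-1,0,0,0,0]],
])

```text
time_s: 14.5
tcp_pos: [0.5102, 0.295, 0.016]
eef_rot: [180.0, -0.0, -61.1]
contact_force: [-0.4, 0.5, 0.8]
gripper_width: 0.0007
gripper_force: 0.0
```

```bash
python3 - <<'E'
from h import *
from plant import r,camera_model
import pickle
s=r.get_state();print(s["tcp_pos"],s["gripper_width"],s["gripper_force"])
m=camera_model("wrist")
# where would points of fingers project? tip centre, grasp pt, and arm edges under the tool
K=np.array(m["camera_matrix"],float)
def pj(P):return cv2.fisheye.projectPoints(np.array([[P]],float),np.array(m["rvec"],float),np.array(m["tvec"],float),K,np.zeros(4))[0].ravel().round(1)
R,_=cv2.Rodrigues(np.array(m["rvec"],float));print("cam",-R.T@np.array(m["tvec"]).ravel(),R[2])
p=np.array(s["tcp_pos"]);a=np.radians(-61.1);x=np.array([np.cos(a),np.sin(a),0]);y=np.array([np.sin(a),-np.cos(a),0])
for n,o in[("tip",-.011),("grasp",.008),("+30",.030),("+47",.047)]:
    for w in(-.009,0,.009):print(n,w,pj(p+[0,0,o]+.0095*x+w*y),end=" ")
    print()
print("eye",fray(m,(313,60),.034))
im=cv2.imread("pics/w6.png");
for rr in(150,180,210,225,232,240,250):print(rr,im[rr,290:345:3].mean(1).round().astype(int).tolist())
E
```

```text
[0.51023533 0.29504211 0.01595928] 0.0006608923131272023 0.0
cam [0.54825591 0.22523216 0.19076162] [-0.1409712   0.2557265  -0.95641575]
tip -0.009 [302.2 217. ] tip 0 [316.3 217. ] tip 0.009 [330.3 217. ] 
grasp -0.009 [300.8 228.5] grasp 0 [316.2 228.5] grasp 0.009 [331.6 228.5] 
+30 -0.009 [298.7 244.9] +30 0 [316.1 244.9] +30 0.009 [333.5 244.8] 
+47 -0.009 [296.8 260.6] +47 0 [316.  260.6] +47 0.009 [335.3 260.5] 
eye [0.56110558 0.20584136 0.034     ]
150 [94, 92, 121, 174, 190, 191, 190, 190, 190, 190, 190, 187, 171, 138, 141, 140, 144, 146, 144]
180 [100, 102, 113, 168, 190, 190, 189, 190, 190, 189, 189, 189, 170, 130, 132, 134, 136, 138, 136]
210 [93, 92, 99, 159, 188, 190, 191, 189, 190, 190, 191, 187, 169, 145, 150, 147, 145, 145, 148]
225 [96, 96, 98, 151, 183, 186, 187, 188, 191, 189, 190, 188, 167, 137, 146, 147, 147, 145, 142]
232 [98, 101, 102, 145, 178, 183, 184, 180, 181, 186, 181, 180, 165, 136, 142, 143, 144, 142, 142]
240 [169, 172, 174, 175, 178, 228, 217, 73, 66, 113, 62, 78, 226, 225, 182, 181, 181, 179, 177]
250 [72, 74, 74, 74, 74, 169, 151, 72, 72, 103, 70, 71, 136, 139, 69, 69, 66, 66, 64]
```

```bash
python3 - <<'E'
from h import *
from plant import r,camera_model
s=r.get_state();m=camera_model("wrist");K=np.array(m["camera_matrix"],float)
p=np.array(s["tcp_pos"]);a=np.radians(-61.1);x=np.array([np.cos(a),np.sin(a),0]);y=np.array([np.sin(a),-np.cos(a),0])
def pj(P):return cv2.fisheye.projectPoints(np.array([[P]],float),np.array(m["rvec"],float),np.array(m["tvec"],float),K,np.zeros(4))[0].ravel().round(0).tolist()
for o in(-.011,0,.01,.02,.03,.047):
    print(o,[pj(p+[0,0,o]+xx*x+w*y) for w in(-.044,.044) for xx in(.0095,-.0095)])
g=cv2.imread("pics/w5.png").mean(2)
for rr in range(205,262,5):print(rr,g[rr,196:250:4].astype(int).tolist(),g[rr,384:440:4].astype(int).tolist())
w=cv2.imread("pics/w6.png").mean(2)
print([int(w[q,306:322].mean()) for q in range(215,262,2)])
E
```

```text
-0.011 [[249.0, 217.0], [251.0, 243.0], [384.0, 217.0], [382.0, 243.0]]
0 [[245.0, 223.0], [248.0, 250.0], [387.0, 223.0], [385.0, 250.0]]
0.01 [[241.0, 229.0], [244.0, 258.0], [391.0, 229.0], [388.0, 258.0]]
0.02 [[238.0, 236.0], [241.0, 266.0], [395.0, 236.0], [392.0, 266.0]]
0.03 [[233.0, 244.0], [237.0, 274.0], [399.0, 244.0], [396.0, 274.0]]
0.047 [[225.0, 259.0], [230.0, 291.0], [408.0, 259.0], [403.0, 291.0]]
205 [103, 105, 102, 93, 106, 119, 126, 129, 139, 141, 146, 150, 150, 142] [132, 126, 142, 142, 146, 144, 146, 143, 144, 151, 152, 152, 152, 152]
210 [105, 102, 98, 106, 123, 128, 141, 149, 147, 142, 144, 148, 145, 142] [139, 139, 142, 130, 142, 143, 150, 148, 148, 148, 148, 151, 157, 160]
215 [107, 106, 99, 111, 134, 146, 150, 147, 145, 143, 141, 145, 142, 141] [141, 146, 148, 147, 147, 144, 144, 145, 149, 146, 149, 155, 150, 152]
220 [122, 129, 134, 135, 151, 152, 149, 145, 142, 143, 141, 141, 145, 140] [142, 144, 143, 145, 148, 149, 149, 150, 146, 153, 148, 147, 146, 148]
225 [141, 144, 144, 148, 148, 155, 155, 151, 156, 151, 144, 142, 141, 139] [137, 140, 142, 143, 147
[... 433 characters left out ...]
1, 225, 228, 227, 224, 223, 198, 147, 144]
245 [120, 127, 229, 231, 230, 230, 225, 174, 54, 47, 44, 68, 144, 148] [144, 144, 131, 24, 29, 38, 109, 209, 228, 227, 225, 224, 187, 143]
250 [161, 231, 231, 231, 230, 210, 192, 82, 46, 37, 38, 50, 145, 144] [148, 147, 117, 26, 24, 33, 43, 140, 162, 204, 228, 226, 225, 205]
255 [231, 232, 232, 231, 232, 225, 144, 41, 35, 33, 35, 39, 139, 138] [153, 147, 96, 27, 27, 26, 40, 50, 171, 230, 230, 228, 228, 226]
260 [232, 232, 232, 232, 232, 153, 42, 37, 28, 30, 32, 34, 141, 144] [151, 151, 74, 31, 30, 29, 30, 43, 70, 224, 231, 230, 229, 228]
[191, 191, 192, 191, 190, 188, 188, 187, 185, 167, 125, 121, 116, 112, 110, 108, 99, 96, 97, 97, 96, 96, 100, 98]
```

Measured in the wrist image, the fingertips sit about 15 mm behind the reported TCP rather than 11 mm ahead, so they closed just above the arm. I'll reopen and go lower in small steps, watching the force.

Call:
drive_tool([
  [[0,0,0,0,0],[0,0,0,0,0],[0,0,0,0,0],[0,0,0,0,0],[0,0,0,0,0]],
])

```text
time_s: 15.12
tcp_pos: [0.5103, 0.2951, 0.016]
eef_rot: [180.0, 0.0, -61.1]
contact_force: [-0.2, -0.1, 0.5]
gripper_width: 0.0419
gripper_force: 0.0
```

Call:
drive_tool([
  [[0,0,0,0.02,0],[0,0,0,0.04,0],[0,0,0,0.05,0],[0,0,0,0.05,0]],
])

```text
time_s: 15.62
tcp_pos: [0.5102, 0.295, 0.0098]
eef_rot: [180.0, -0.0, -61.1]
contact_force: [0.5, -0.6, -0.6]
gripper_width: 0.0439
gripper_force: 0.0
```

```bash
python3 - <<'E'
from plant import r,capture
import cv2
s=r.get_state();print(s["tcp_pos"],s["contact_force"],s["gripper_width"])
w=capture("wrist")[:,:,::-1];cv2.imwrite("pics/w7.png",w);g=w.mean(2)
for rr in range(215,270,4):print(rr,g[rr,256:380:4].astype(int).tolist())
E
```

```text
[0.51020149 0.29497129 0.00977312] [ 0.50873769 -0.62725344 -0.56378133] 0.04387963014109141
215 [139, 139, 139, 139, 131, 92, 94, 94, 93, 94, 115, 179, 188, 190, 190, 190, 191, 182, 144, 146, 145, 145, 147, 148, 148, 146, 142, 146, 147, 147, 148]
219 [135, 135, 136, 136, 132, 95, 95, 96, 95, 94, 114, 178, 190, 190, 192, 191, 191, 185, 143, 147, 144, 144, 145, 144, 144, 143, 144, 150, 152, 154, 148]
223 [135, 132, 133, 133, 133, 110, 98, 97, 98, 97, 114, 176, 188, 189, 191, 190, 192, 184, 143, 146, 146, 145, 142, 142, 140, 139, 141, 145, 155, 156, 148]
227 [136, 138, 135, 133, 132, 104, 99, 101, 99, 100, 111, 173, 186, 188, 190, 190, 190, 183, 142, 146, 149, 147, 143, 141, 139, 139, 140, 146, 154, 150, 145]
231 [136, 136, 137, 134, 130, 107, 100, 100, 102, 103, 113, 171, 185, 185, 187, 188, 190, 182, 141, 144, 144, 144, 142, 141, 139, 141, 143, 152, 152, 147, 142]
235 [218, 216, 214, 207, 84, 78, 100, 103, 103, 106, 114, 168, 183, 184, 186, 186, 187, 181, 141, 142, 143, 145, 142, 139, 141, 107, 50, 170, 225, 226, 227]
239 [231, 231, 229, 204, 76, 73, 102, 104, 104, 108, 112, 167, 181
[... 452 characters left out ...]
1, 164, 180, 179, 180, 180, 181, 175, 137, 134, 136, 141, 148, 151, 150, 76, 47, 56, 83, 165, 189]
255 [235, 217, 139, 64, 60, 61, 97, 104, 106, 108, 110, 164, 180, 180, 180, 181, 179, 174, 139, 138, 137, 140, 144, 148, 151, 74, 51, 59, 59, 167, 233]
259 [236, 232, 78, 61, 55, 57, 92, 101, 105, 103, 99, 165, 181, 182, 181, 181, 180, 175, 140, 140, 141, 142, 143, 144, 149, 70, 56, 61, 62, 167, 235]
263 [236, 200, 55, 56, 51, 54, 92, 100, 102, 103, 104, 161, 180, 181, 181, 181, 182, 174, 137, 143, 143, 142, 144, 146, 146, 74, 63, 61, 66, 87, 234]
267 [237, 112, 52, 47, 46, 49, 98, 100, 101, 101, 102, 160, 180, 181, 181, 181, 181, 174, 125, 113, 130, 111, 115, 143, 146, 91, 66, 64, 72, 64, 222]
```

Call:
drive_tool([
  [[0,0,0,0.03,0],[0,0,0,0.05,0],[0,0,0,0.05,0],[0,0,0,0.05,0]],
])

```text
time_s: 16.18
tcp_pos: [0.5103, 0.2951, 0.004]
eef_rot: [180.0, -0.0, -61.1]
contact_force: [0.1, -1.2, 1.0]
gripper_width: 0.0438
gripper_force: 0.0
```

Call:
drive_tool([
  [[0,0,0,0.03,0],[0,0,0,0.05,0],[0,0,0,0.05,0],[0,0,0,0.05,0]],
])

```text
time_s: 16.68
tcp_pos: [0.5103, 0.2951, -0.002]
eef_rot: [180.0, -0.0, -61.1]
contact_force: [0.1, 0.2, 0.5]
gripper_width: 0.0435
gripper_force: 0.0
```

No contact, which confirms it. Down 4 mm more, then close.

Call:
drive_tool([
  [[0,0,0,0.03,0],[0,0,0,0.035,0],[0,0,0,0.035,0]],
])

```text
time_s: 17.05
tcp_pos: [0.5102, 0.295, -0.0064]
eef_rot: [180.0, -0.0, -61.1]
contact_force: [-0.1, -0.2, -0.4]
gripper_width: 0.044
gripper_force: 0.0
```

Call:
drive_tool([
  [[-1,0,0,0,0],[-1,0,0,0,0],[-1,0,0,0,0],[-1,0,0,0,0],[-1,0,0,0,0]],
], squeeze=45)

```text
time_s: 17.68
tcp_pos: [0.5107, 0.2954, -0.0061]
eef_rot: [-179.9, 0.0, -61.1]
contact_force: [1.6, 2.1, -0.6]
gripper_width: 0.0175
gripper_force: 45.0
```

Call:
drive_tool([
  [[-1,0,0,0,0],[-1,0,0,0,0],[-1,0,0,0,0]],
])

```text
time_s: 18.05
tcp_pos: [0.5106, 0.2954, -0.006]
eef_rot: [-180.0, 0.0, -61.1]
contact_force: [2.7, 1.8, -0.1]
gripper_width: 0.0177
gripper_force: 45.0
```

Gripped at 17.7 mm and 45 N. Lift 11.5 cm.

Call:
drive_tool([
  [[-1,0,0,-0.1,0],[-1,0,0,-0.25,0],[-1,0,0,-0.4,0],[-1,0,0,-0.5,0],[-1,0,0,-0.5,0]],
])

```text
time_s: 18.68
tcp_pos: [0.5102, 0.2952, 0.0546]
eef_rot: [-180.0, 0.0, -61.1]
contact_force: [-0.0, -0.0, -4.4]
gripper_width: 0.0175
gripper_force: 45.0
```

Call:
drive_tool([
  [[-1,0,0,-0.1,0],[-1,0,0,-0.3,0],[-1,0,0,-0.46,0],[-1,0,0,-0.46,0],[-1,0,0,-0.46,0]],
])

```text
time_s: 19.3
tcp_pos: [0.5096, 0.2946, 0.1081]
eef_rot: [179.9, -0.0, -61.1]
contact_force: [-0.2, 0.3, -4.5]
gripper_width: 0.0176
gripper_force: 45.0
```

```bash
python3 - <<'E'
from plant import r,capture,camera_model
import cv2,numpy as np,pickle
s=r.get_state();print({k:np.round(s[k],3).tolist() for k in("tcp_pos","eef_rot","contact_force","moment","gripper_width","gripper_force","time_s")})
for n in("wrist","top","scene"):
    pickle.dump(camera_model(n),open(f"m8{n}.pkl","wb"));w=capture(n)[:,:,::-1];cv2.imwrite(f"pics/{n}8.png",w)
    if n=="wrist":
        g=cv2.cvtColor(w.copy(),cv2.COLOR_BGR2GRAY)
        for rr in range(2,100,6):print(rr,g[rr,268:370:4].tolist())
E
```

```text
{'tcp_pos': [0.51, 0.295, 0.108], 'eef_rot': [179.919, -0.003, -61.133], 'contact_force': [-0.16, 0.263, -4.495], 'moment': [0.056, 0.026, -0.0], 'gripper_width': 0.018, 'gripper_force': 44.998, 'time_s': 19.3}
2 [147, 158, 164, 166, 160, 154, 163, 162, 158, 161, 165, 158, 159, 159, 157, 154, 158, 161, 159, 163, 156, 155, 160, 160, 162, 164]
8 [151, 149, 152, 152, 149, 147, 147, 150, 168, 166, 166, 161, 164, 166, 162, 160, 165, 167, 168, 159, 157, 157, 163, 166, 153, 143]
14 [156, 157, 149, 149, 149, 145, 146, 145, 147, 159, 165, 167, 167, 165, 165, 165, 165, 168, 167, 164, 161, 170, 162, 152, 148, 142]
20 [148, 145, 147, 148, 153, 151, 147, 148, 146, 168, 190, 206, 212, 214, 207, 191, 176, 167, 164, 164, 159, 154, 154, 150, 146, 143]
26 [152, 150, 149, 149, 152, 157, 158, 174, 205, 205, 207, 206, 206, 206, 206, 206, 208, 216, 171, 154, 156, 150, 147, 147, 149, 151]
32 [149, 147, 148, 147, 149, 156, 185, 186, 201, 204, 201, 201, 198, 198, 198, 200, 202, 204, 206, 213, 148, 150, 147, 147, 146, 146]
38 [151, 150, 148, 146, 148, 184, 188, 185, 184, 181, 174, 102, 76, 84, 127, 185, 198, 
[... 666 characters left out ...]
196, 154, 142, 141, 143, 147, 146]
74 [154, 149, 145, 144, 150, 124, 161, 175, 178, 181, 182, 183, 186, 184, 183, 199, 198, 196, 192, 164, 143, 142, 142, 143, 142, 142]
80 [144, 143, 142, 146, 144, 142, 138, 96, 158, 173, 175, 176, 177, 177, 176, 178, 191, 153, 93, 142, 145, 145, 142, 142, 143, 139]
86 [137, 142, 139, 138, 142, 139, 134, 117, 122, 116, 104, 97, 117, 108, 96, 108, 199, 146, 102, 140, 140, 139, 137, 142, 138, 132]
92 [135, 134, 132, 138, 137, 138, 130, 118, 154, 120, 125, 165, 162, 120, 117, 156, 167, 173, 145, 144, 141, 133, 136, 138, 134, 132]
98 [136, 141, 143, 136, 131, 133, 145, 112, 129, 178, 173, 179, 178, 179, 169, 181, 171, 125, 131, 135, 137, 137, 136, 138, 138, 140]
```

```bash
python3 - <<'E'
from h import *
import pickle
p=np.array([.51,.295,.108]);a=np.radians(-61.13);x=np.array([np.cos(a),np.sin(a),0]);y=np.array([np.sin(a),-np.cos(a),0])
m=pickle.load(open("m8wrist.pkl","rb"));K=np.array(m["camera_matrix"],float)
def pj(P):return cv2.fisheye.projectPoints(np.array([[P]],float),np.array(m["rvec"],float),np.array(m["tvec"],float),K,np.zeros(4))[0].ravel().round(1)
for pit in(-6,-3,0,3,6):
    c=np.cos(np.radians(pit));s=np.sin(np.radians(pit))
    base=p+[0,0,.006+.021]   # balance point
    e=base+.105*(c*x+np.array([0,0,s]))+.013*(np.array([0,0,c])-s*x)
    ex=c*x+np.array([0,0,s])
    print(pit,"eye top ctr",pj(e),"near/far",pj(e-.016*ex),pj(e+.016*ex),"L/R",pj(e-.016*y),pj(e+.016*y))
for n in("top","scene"):
    M=pickle.load(open(f"m8{n}.pkl","rb"));e=p+[0,0,.006+.034]+.105*x
    print(n,cv2.projectPoints(np.array([e,e-[0,0,.0]-.161*x]),np.array(M["rvec"],float),np.array(M["tvec"],float),np.array(M["camera_matrix"],float),None)[0].reshape(-1,2))
    g=cv2.imread(f"pics/{n}8.png").mean(2)
g=cv2.imread("pics/top8.png");hsv=cv2.cvtColor(g,cv2.COLOR_BGR2HSV)
for rr in range(170,206,2):print(rr,(g[rr,226:262:2,0].astype(int)-g[rr,226:262:2,2]).tolist())
E
```

```text
-6 eye top ctr [314.7  50.6] near/far [314.7  83.6] [314.7  19.5] L/R [280.2  51.3] [349.3  51.1]
-3 eye top ctr [314.7  49. ] near/far [314.7  83.5] [314.7  16.2] L/R [278.8  49.7] [350.6  49.5]
0 eye top ctr [314.6  47.9] near/far [314.6  84.1] [314.6  13.3] L/R [277.2  48.7] [352.   48.5]
3 eye top ctr [314.5  47.5] near/far [314.6  85.2] [314.5  10.9] L/R [275.6  48.3] [353.5  48.1]
6 eye top ctr [314.4  47.7] near/far [314.5  87. ] [314.4   9.1] L/R [273.8  48.6] [355.1  48.4]
top [[232.28478318 191.43394092]
 [180.27614507 217.86745214]]
scene [[278.03863851 138.29195077]
 [233.44613339 127.37790908]]
170 [-23, -23, -22, -21, -19, -20, -22, -22, -22, -22, -24, -24, -24, -24, -23, -23, -23, -24]
172 [-25, -24, -22, -21, -19, -20, -21, -22, -22, -21, -19, -19, -21, -23, -22, -23, -23, -24]
174 [-24, -24, -23, -21, -18, -18, -20, -22, -23, -21, -20, -20, -21, -22, -22, -23, -23, -25]
176 [-22, -24, -23, -20, -19, -18, -21, -21, -22, -22, -23, -23, -24, -24, -24, -23, -22, -28]
178 [-24, -23, -22, -20, -17, -20, -22, -21, -22, -22, -24, -25, -24, -24, -24, -22, -25, -25]
180 [-23, 
[... 468 characters left out ...]
 2, 15, 14, 14, 18, 11, -14, -23, -23, -24, -25, -27, -26, -26, -27, -27, -27]
192 [-7, 12, 14, 6, 2, 14, 15, 1, -22, -23, -23, -24, -26, -26, -27, -28, -28, -26]
194 [12, 14, 14, 8, 4, 15, 14, 1, -21, -24, -25, -23, -23, -25, -25, -26, -26, -26]
196 [14, 13, 16, 15, 16, 14, 11, -6, -22, -22, -24, -25, -24, -24, -23, -24, -24, -24]
198 [15, 14, 13, 8, 8, 4, -8, -20, -22, -23, -24, -24, -24, -24, -23, -24, -25, -24]
200 [4, -9, -13, -16, -17, -17, -22, -22, -22, -23, -24, -23, -25, -25, -23, -24, -24, -24]
202 [-19, -17, -18, -17, -17, -20, -23, -23, -22, -23, -25, -24, -24, -27, -24, -25, -24, -24]
204 [-19, -17, -17, -17, -18, -21, -22, -24, -24, -24, -25, -24, -23, -24, -26, -24, -23, -24]
```

```bash
cat > ev.py <<'E'
from h import *
import pickle
def mask(f):
    g=cv2.imread(f).astype(int);return ((g[:,:,0]-g[:,:,2])>0).astype(np.uint8)
def ext(f,box):
    x0,y0,x1,y1=box;M=mask(f)[y0:y1,x0:x1]
    n,l,st,c=cv2.connectedComponentsWithStats(M,connectivity=4)
    i=1+np.argmax(st[1:,4]);m=(l==i)
    for k in range(0,m.shape[0],max(1,m.shape[0]//22)):
        q=np.where(m[k])[0]
        if len(q):print(k+y0,q[0]+x0,q[-1]+x0,len(q))
    print("blob",st[i],"topmost",st[i][1]+y0)
E
python3 - <<'E'
from ev import *
print("w6");ext("pics/w6.png",(250,0,390,110))
print("w8");ext("pics/wrist8.png",(250,0,390,110))
m=pickle.load(open("m6.pkl","rb"));K=np.array(m["camera_matrix"],float)
def pj(P):return cv2.fisheye.projectPoints(np.array([[P]],float),np.array(m["rvec"],float),np.array(m["tvec"],float),K,np.zeros(4))[0].ravel().round(1)
e=np.array([.5613,.203,.034]);a=np.radians(-61.13);x=np.array([np.cos(a),np.sin(a),0]);y=np.array([np.sin(a),-np.cos(a),0])
print("pred w6",pj(e),pj(e-.016*x),pj(e+.016*x),pj(e-.016*y),pj(e+.016*y))
print("scene8");ext("pics/scene8.png",(255,120,300,165))
print("scene0");ext("pics/scene0.png",(225,140,300,175))
E
```

```text
w6
30 311 313 3
35 296 328 33
40 289 334 46
45 286 338 53
50 283 340 58
55 281 342 62
60 282 342 43
65 282 342 40
70 283 340 46
75 286 337 52
80 289 334 46
85 293 331 39
90 292 332 41
95 292 332 41
100 295 328 34
105 295 328 34
blob [  31   30   62   80 3451] topmost 30
w8
20 309 326 18
25 297 337 41
30 291 344 54
35 287 347 61
40 285 350 66
45 282 352 71
50 282 352 60
55 282 352 48
60 282 352 46
65 285 350 53
70 287 347 61
75 290 344 55
80 295 339 45
85 294 340 47
90 294 340 47
95 295 339 45
100 298 336 39
105 298 336 39
blob [  32   19   71   91 4587] topmost 19
pred w6 [315.4  55. ] [315.4  86.2] [315.4  24.8] [283.2  55.6] [347.6  55.4]
scene8
134 255 260 6
136 255 267 13
138 255 282 28
140 259 282 24
142 268 282 15
144 273 282 10
146 275 282 8
148 276 281 6
blob [  0  13  28  17 219] topmost 133
scene0
148 234 242 9
149 233 244 12
150 232 244 13
151 231 245 15
152 231 245 15
153 231 246 16
154 231 247 17
155 231 250 20
156 232 254 23
157 232 258 27
158 232 262 31
159 232 266 35
160 233 270 38
161 233 282 42
162 234 283 40
163 236 284 32
164 263 284 22
165 266 284 18
166 270 284 15
167 274 284 11
168 277 284 8
169 277 284 8
170 277 284 8
171 278 283 6
172 280 281 2
blob [  6   8  54  25 483] topmost 148
```

Call:
drive_tool([
  [[-1,0,0,0,0]],
])

```text
time_s: 19.58
tcp_pos: [0.51, 0.2948, 0.1082]
eef_rot: [179.9, -0.0, -61.1]
contact_force: [0.7, 1.0, -4.8]
gripper_width: 0.0176
gripper_force: 45.0
```

```bash
python3 - <<'E'
from plant import r,capture
import numpy as np
for i in range(6):
    s=r.get_state();print(np.round(s["contact_force"],2),np.round(s["moment"],3),s["gripper_force"]);capture("top")
E
```

```text
[ 0.7   0.96 -4.8 ] [ 0.032 -0.018 -0.047] 44.99829411506653
[-0.   -0.09 -4.63] [ 0.056 -0.041 -0.03 ] 44.998276233673096
[ 0.33  0.06 -4.75] [ 0.07  -0.055 -0.007] 44.99841749668121
[-0.04 -0.09 -4.51] [ 0.044 -0.06  -0.009] 44.99830663204193
[-1.46 -0.09 -4.82] [ 0.053 -0.03  -0.   ] 44.99838709831238
[-0.06  0.08 -4.06] [ 0.044  0.017 -0.04 ] 44.9982225894928
```

Comparing against the bench picture taken under the same calibration bias, the lever hangs level. Before moving, I'll check bottle clearance near the target.

```bash
python3 - <<'E'
from h import *
from plant import camera_model
s=camera_model("scene");t=camera_model("top")
for u in[(392,196),(385,190),(413,188),(352,175),(333,152)]:print("scene base",u,ray(s,u,0)[:2].round(3))
for u,z in[((349,128),.09),((350,139),.0),((356,92),.12),((293,143),.05)]:print("top",u,ray(t,u,z)[:2].round(3))
E
```

```text
scene base (392, 196) [ 0.764 -0.141]
scene base (385, 190) [ 0.766 -0.107]
scene base (413, 188) [ 0.844 -0.164]
scene base (352, 175) [0.732 0.018]
scene base (333, 152) [0.761 0.147]
top (349, 128) [ 0.769 -0.125]
top (350, 139) [ 0.759 -0.135]
top (356, 92) [ 0.87  -0.141]
top (293, 143) [0.728 0.046]
```

Call:
drive_tool([
  [[-1,0,0,0,0.02],[-1,0,0,0,0.045],[-1,0,0,0,0.07],[-1,0,0,0,0.089],[-1,0,0,0,0.089]],
])

```text
time_s: 20.5
tcp_pos: [0.5103, 0.295, 0.109]
eef_rot: [180.0, 0.0, -93.1]
contact_force: [0.2, -0.4, -4.9]
gripper_width: 0.0175
gripper_force: 45.0
```

Call:
drive_tool([
  [[-1,0.15,-0.05,0,0],[-1,0.4,-0.13,0,0],[-1,0.65,-0.2,0,0],[-1,0.83,-0.26,0,0],[-1,0.83,-0.26,0,0]],
])

```text
time_s: 21.12
tcp_pos: [0.5361, 0.1917, 0.109]
eef_rot: [180.0, -0.0, -93.2]
contact_force: [-0.3, 1.0, -5.6]
gripper_width: 0.0177
gripper_force: 45.0
```

Call:
drive_tool([
  [[-1,0.15,-0.05,0,0],[-1,0.4,-0.13,0,0],[-1,0.65,-0.2,0,0],[-1,0.83,-0.26,0,0],[-1,0.83,-0.26,0,0]],
])

```text
time_s: 21.75
tcp_pos: [0.5617, 0.0911, 0.1089]
eef_rot: [180.0, -0.0, -93.2]
contact_force: [-0.4, 0.2, -4.2]
gripper_width: 0.018
gripper_force: 45.0
```

Call:
drive_tool([
  [[-1,0.15,-0.05,0,0],[-1,0.4,-0.13,0,0],[-1,0.65,-0.2,0,0],[-1,0.83,-0.26,0,0],[-1,0.83,-0.26,0,0]],
])

```text
time_s: 22.38
tcp_pos: [0.5874, -0.0099, 0.1088]
eef_rot: [180.0, -0.0, -93.2]
contact_force: [0.3, -0.8, -4.7]
gripper_width: 0.0175
gripper_force: 45.0
```

Call:
drive_tool([
  [[-1,0,0,0,0],[-1,0,0,0,0]],
])

```text
time_s: 22.62
tcp_pos: [0.5872, -0.0078, 0.109]
eef_rot: [-180.0, 0.0, -93.1]
contact_force: [-0.6, -0.1, -4.2]
gripper_width: 0.0173
gripper_force: 45.0
```

Call:
drive_tool([
  [[-1,0.15,-0.05,0,0],[-1,0.4,-0.13,0,0],[-1,0.65,-0.2,0,0],[-1,0.833,-0.258,0,0],[-1,0.833,-0.258,0,0]],
])

```text
time_s: 23.25
tcp_pos: [0.6128, -0.1117, 0.1087]
eef_rot: [180.0, -0.0, -93.2]
contact_force: [-0.4, 0.4, -4.8]
gripper_width: 0.0177
gripper_force: 45.0
```

Call:
drive_tool([
  [[-1,0,0,0,0],[-1,0,0,0,0],[-1,0,0,0,0],[-1,0,0,0,0]],
])

```text
time_s: 23.75
tcp_pos: [0.6127, -0.1095, 0.1091]
eef_rot: [-180.0, 0.0, -93.1]
contact_force: [-0.2, 0.4, -4.1]
gripper_width: 0.0172
gripper_force: 45.0
```

```bash
cat > fin.py <<'E'
from ev import *
from plant import r,capture,camera_model
s=r.get_state();p=np.array(s["tcp_pos"]);print(p,s["eef_rot"],s["gripper_width"],s["gripper_force"],s["contact_force"],s["time_s"])
for n in("wrist","top","scene"):
    pickle.dump(camera_model(n),open(f"m9{n}.pkl","wb"));cv2.imwrite(f"pics/{n}9.png",capture(n)[:,:,::-1])
print("w9");ext("pics/wrist9.png",(250,0,390,110))
M=camera_model("top");a=np.radians(s["eef_rot"][2]);x=np.array([np.cos(a),np.sin(a),0])
P=np.array([p+[0,0,.006+.034]+.105*x,p+[0,0,.006+.036]-.055*x])
for n in("top","scene"):
    M=camera_model(n);print(n,cv2.projectPoints(P,np.array(M["rvec"],float),np.array(M["tvec"],float),np.array(M["camera_matrix"],float),None)[0].reshape(-1,2).round(1).tolist())
E
python3 fin.py; python3 - <<'E'
import cv2
g=cv2.imread("pics/top9.png").astype(int)
for rr in range(172,198,2):print(rr,(g[rr,340:390:2,0]-g[rr,340:390:2,2]).tolist(),g[rr,340:390:2].mean(1).astype(int).tolist())
E
```

```text
[ 0.61270548 -0.10950681  0.10905727] [-1.79993362e+02  2.18272153e-03 -9.31173366e+01] 0.017194768795461873 44.998160004615784 [-0.17896117  0.38857023 -4.14649189] 23.75
w9
15 295 330 31
20 268 389 122
25 268 389 122
30 268 389 122
35 268 389 122
40 268 389 122
45 268 389 122
50 267 389 123
55 268 389 122
60 268 389 122
65 268 389 122
70 267 389 123
75 267 389 123
80 268 389 122
85 268 389 120
90 267 389 123
95 267 389 123
100 267 389 123
105 267 389 123
blob [   17    15   123    95 11475] topmost 15
top [[381.4, 178.8], [324.6, 174.2]]
scene [[380.1, 203.0], [344.5, 171.8]]
172 [-13, -13, -12, -11, -12, -13, -12, -13, -13, -13, -14, -16, -17, -22, -26, -18, -3, -4, -7, -8, -9, -11, -13, -16, -17] [67, 80, 63, 52, 51, 52, 53, 52, 52, 53, 53, 56, 70, 116, 172, 206, 194, 169, 159, 171, 171, 167, 157, 150, 144]
174 [-12, -20, -20, -16, -14, -14, -13, -14, -14, -15, -17, -20, -28, -25, -7, 4, 4, 7, 5, 8, 12, 12, 7, 5, 4] [84, 132, 127, 93, 73, 62, 57, 56, 60, 67, 92, 117, 162, 189, 201, 217, 221, 194, 178, 198, 192, 194, 195, 203, 205]
176 [-1, -7, -14, -17, -20, -22, -26, -26, -27, -
[... 1547 characters left out ...]
7, 136, 161, 171, 151, 154, 140, 105, 104, 104, 109, 109, 159, 213, 215, 212, 194]
192 [7, 6, 6, 5, 7, 8, 7, 10, 7, 6, 7, 6, 5, 5, 7, 8, 7, 10, 8, 8, 7, 4, 4, 4, 4] [208, 207, 208, 208, 209, 211, 164, 95, 156, 205, 211, 205, 158, 155, 139, 109, 110, 109, 109, 110, 171, 222, 223, 222, 223]
194 [6, 6, 7, 6, 6, 6, 6, 9, 8, 6, 5, 7, 6, 4, 6, 7, 7, 9, 8, 8, 8, 5, 5, 4, 5] [205, 204, 203, 204, 206, 206, 156, 100, 171, 205, 212, 205, 158, 149, 127, 107, 109, 109, 108, 111, 188, 224, 222, 223, 222]
196 [6, 5, 5, 6, 6, 5, 7, 10, 8, 6, 5, 7, 5, 4, 5, 8, 7, 8, 8, 8, 8, 5, 4, 4, 5] [170, 176, 156, 153, 160, 166, 124, 99, 167, 192, 201, 202, 158, 147, 122, 108, 109, 102, 99, 106, 191, 224, 223, 223, 222]
```

The eye's bore shows at (381,178.5) in the top view against a predicted (381.4,178.8), so the lever is level and in place. Handing in.

```bash
python3 -c "
from plant import job
print(job.close_job())"
```

```text
the job is handed in; nothing more can be done
None
```

I handed the job in with the carriage about 0.5 mm from the line and the lever held level about 5.5 cm above the pin tips, gripped within about 1 mm of its balance point by my measurements, its bores lined up with the pins; no verdict came back, and the first grasp closed on nothing just above the arm, so I redid it lower.

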